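# Seat the battery module in the test stop and start the test

### The arm

A 6-joint arm with a two-finger parallel gripper is mounted at the origin on the work surface. World frame = base frame: x ahead of the robot, y to its left, z up, the work surface at z = 0. Lengths are in m, angles in rad, forces in N, time in s.
With the tool pointing down it reaches from about 0.4 to 0.925 m from the base axis. Payload 12.5 kg.
Tool frame: the origin (TCP) lies at the very end of the fingers, on their centre line; the grasp point (between the pads) lies 19 mm behind it (manip.grip_point_offset is the distance from the TCP to the grasp point, in m); z points along the fingers, y is the direction in which the jaws open and shut (so a half turn about z gives the same grasp; the last joint's range is limited). The gripper opens to 95 mm and grips with 3 to 60 N. Pads are 20 mm wide; open, the fingers measure 119 mm over their backs; the gripper's body (75 mm by 180 mm) begins 59 mm behind the grasp point.
Start: joints at [-1.274, 0.491, 1.559, -0, 1.092, -0.106], TCP at [0.245, -0.575, 0.215] pointing down, gripper open.
Joint ranges: [-3.1, 3.1], [-0.84, 2.19], [0.05, 2.79], [-1.13, 4.28], [0.06, 2.93], [-2.69, 2.69]. Speed limits (rad/s): [2.22, 2.22, 2.79, 3.14, 3.14, 3.14].

### API

Orientations are given as a unit quaternion [x, y, z, w].
In Python, from bench import readout, imaging, manip gives the robot as it stands.
- The arm moves only by the tool send_rows, never from a script. Its argument "steps" is a list that holds one entry, the list of rows, each a list of 7 numbers: the gripper command: -1 is fully open, 1 is shut, values between are in proportion, then the shift along the tool's x, y, z in m, then the turn, a rotation vector about the tool's x, y, z in degrees. A call has 1 to 12 rows; each row is the pose to reach, as a shift and turn from the pose commanded when the call began, along the tool's axes at that moment; what a row does not reach only later rows make up. A row lasts 1/12 s, in which the tool goes at most 41.7 mm and 7.16 degrees, less where a joint would pass 70% of its speed; a pose out of reach is approached as far as the arm can. A call with a gripper value outside its range is refused whole. The fingers move at their own pace and stop on an object; the grip force is fixed at half the most. Time passes only in rows, so rows that repeat a pose let the fingers close. It gives the time, the measured TCP pose, the force and the opening at its end, in the units of the state.
- readout.get_obs(): the state, without advancing time (a new reading comes with each control period).
- imaging.snapshot(name): name is "side" or "top" or "wrist"; returns the picture (400x640x3 uint8, red, green, blue); there is no depth.
- imaging.get_calibration(name): a dict with "camera_matrix" (3x3 intrinsics, pixels), "origin" and "orientation" of the camera in the world. Camera axes: x right, y up, looking along -z (the intrinsics and any distortion apply to the point x, -y, -z); pixel columns grow to the right and rows downward; lengths in m; the calibration is good to about 2 mm. The wrist camera is an equidistant fisheye: a pixel r from the principal point sees the ray r / f radians off the axis. A picture is of the moment at which its call begins: read the wrist's pose just before it. get_calibration takes no time and is no camera call; for the wrist camera it gives the pose at the moment of the call.
- manip.close_job(): hands the job in, once; it reports no verdict.
The state is a dict: "clock": time; "joint_positions": joint angles; "qd": joint speeds; "joint_torque": joint torques, N m; "position": TCP position; "tcp_rot": TCP orientation; "contact_force": force on the tool from outside, world axes, zero at the start; "torque": the same for the moment, N m; "width": finger opening in m.
Only numpy, scipy, OpenCV 4.12 (cv2) and the standard library are available. Lean on these libraries where they do the work, as an engineer would, in place of code of your own. Each camera call takes 0.05 s, during which the arm holds its last target.

### The job

Push the large battery module along the bench, without lifting it, into the corner of the L-shaped aluminium stop, so that its long side lies flush against the long rail and its end flush against the short rail. Then press the larger of the two buttons on the grey control box all the way in with a fingertip and let it come back out. Leave the smaller button alone and everything else on the bench where it stands.

Things in the scene. Friction and masses are not known exactly. Their poses are not given: they have to be found in the camera images.
- module: The large battery module to be pushed, loose, 0.6 to 0.92 kg: a flat block of 6 x 2 blue cells between two black holder strips, 90 mm (its x) by 132 mm (its y) and 46 mm high; too wide to grip. Origin at the centre of its underside, z up. It starts on the open side of the stop, clear of both rails, its y axis within about 20 degrees of the long rail.
- module_mid (a point): Centre of the large module, half-way up (23 mm above its underside); axes as the module's.
- stop: Fixed L of two aluminium rails, 20 mm wide, 25 mm high. Origin on the bench at the INNER corner. Long rail (far side): inner face is its plane x = 0, 250 mm along -y. Short rail (left): inner face is plane y = 0, 100 mm along -x. Its x axis points away from the robot, turned up to 9 degrees. Seated, the module's centre is at x = -45, y = -66 mm in this frame, axes parallel.
- panel: Grey control box fixed on the bench to the left, 90 mm (x) by 130 mm (y) by 40 mm high, two black push buttons in steel housings on its top. Origin at the centre of its underside.
- start (a joint): Travel of the larger button, m: 0 = out, 0.006 = fully in (straight down). Springs back; fully in takes 5 N.
- start_top (a point): Centre of the top face of the larger button, 36 mm across, 28 mm to the -y side of the control box's centre.
- minor (a joint): Travel of the smaller button (leave alone), m: 0 = out.
- minor_top (a point): Centre of the top face of the smaller button, 18 mm across, 64 mm to the +y side of the larger one.
- small_module: Bystander: small battery module of 3 x 2 cells, 90 x 67.5 x 46 mm high, right of the work. Origin at the centre of its underside (so for all bystanders).
- tape: Bystander: roll of black tape lying flat, 90 mm across, 19 mm high, beyond the long rail.
- cell_a: Bystander: single cell standing upright, 21 mm across, 70 mm high, beyond the long rail.
- cell_b: Bystander: a second such cell, beyond the long rail.
- screwdriver: Bystander: screwdriver lying along x, 170 mm long, just left of the short rail.
- meter: Bystander: grey multimeter lying flat, 150 x 75 x 35 mm, far left.
- scanner: Bystander: hand scanner lying flat, about 200 x 60 x 35 mm, far right.
Mind the look-alikes: they are no part of the job. What is shaped like the panel but pink or red is not meant. Leave any pink look-alike of the module alone.

How it is judged:
On the way, in this order (a step that is already met when the one before it is completed fails the run):
1. the module lies square in the corner, against both rails (x of module_mid in the frame of stop between -0.049 and -0.04 m and y of module_mid in the frame of stop between -0.07 and -0.06 m and angle between the x axis of module and the x axis of stop, either way round below 0.035 rad and linear speed of module below 0.01 m/s), for 0.2 s.
2. the larger button is pressed in (value of joint start above 0.0045 m), for 0.05 s.
At the end, for the whole second after the job is handed in: The large module rests flat on the bench in the corner of the stop, within 4 mm of both rails and within 2 degrees of square to them, at rest; the larger button, pressed at least 4.5 mm in after the module was seated, is out again; the robot touches nothing (all of step 1 and angle between module's own z axis and vertical below 0.03 rad and height (world z) of module_mid below 0.027 m and value of joint each of start, minor below 0.0015 m).
It fails at once if the large module is lifted off the bench (more than 10 mm) or tipped (more than 0.2 rad) (height (world z) of module_mid above 0.033 m or angle between module's own z axis and vertical above 0.2 rad).
It fails at once if the smaller button is pressed (more than 2.5 mm) (value of joint minor above 0.0025 m).
It fails at once if the larger button is pressed before the module has reached the stop (value of joint start above 0.0035 m and not (x of module_mid in the frame of stop between -0.049 and -0.04 m and y of module_mid in the frame of stop between -0.07 and -0.06 m and angle between the x axis of module and the x axis of stop, either way round below 0.035 rad)).
It fails at once if a bystander is moved more than 15 mm (distance of any of small_module, tape, cell_a, cell_b, screwdriver, meter, scanner from where it was at the start of the episode above 0.015 m).
It also fails if it takes over 58 s, if anything falls off the work surface, if the arm or the gripper's body presses on something with over 40 N, if the wrist force passes 120 N, or if a joint passes its speed limit or range.

## Working session

There is one attempt and no reset: what is moved stays moved. The work goes in short steps, Python scripts to look and compute and a tool call to move; the robot and the scene stay as the last step left them, time stands still between calls to the robot, and variables do not carry over. Pictures are saved under pics/ and viewed, and the job is handed in when it is done.

Besides the shell and the picture viewer there is one more tool, called after "Request:" in YAML: its name, and indented under it one key for each argument. send_rows: Moves the arm, as the interface text tells. Its arguments: {"type":"object","properties":{"steps":{"type":"array"}},"required":["steps"]}

```bash
mkdir -p pics; ls; python3 - <<'E'
from bench import readout, imaging, manip
import cv2
o=readout.get_obs();print(o)
for n in ("top","side"):
    c=imaging.get_calibration(n);print(n,c)
    cv2.imwrite(f"pics/{n}0.png",imaging.snapshot(n)[:,:,::-1])
E
```

```text
pics
{'clock': 0.0, 'joint_positions': array([-1.27364573e+00,  4.91558019e-01,  1.55944676e+00,  1.57763853e-06,
        1.09171754e+00, -1.05612334e-01]), 'qd': array([-6.48916890e-05,  2.36745870e-03, -2.17649134e-04, -3.18786862e-04,
        7.96250698e-05, -1.79483871e-06]), 'joint_torque': array([ 1.89692441e-04, -6.12631416e+01, -2.58179784e+01,  6.92647370e-02,
        4.82262264e-02, -6.95973267e-05]), 'position': array([ 0.24491736, -0.57474451,  0.21406364]), 'tcp_rot': array([ 9.79791104e-01,  2.00022682e-01, -5.33143719e-05, -5.62312245e-04]), 'contact_force': array([-0.07904157,  0.86588735, -0.37486381]), 'torque': array([ 0.07178934, -0.0230517 ,  0.01712438]), 'width': 0.09505798646983851}
top {'camera_matrix': array([[384.6037457 ,   0.        , 321.53886402],
       [  0.        , 384.6037457 , 193.72142629],
       [  0.        ,   0.        ,   1.        ]]), 'origin': array([ 0.47088236, -0.02191662,  1.09935477]), 'orientation': array([ 0.02955778, -0.02920123, -0.70426466,  0.70872062])}
side {'camera_matrix': array([[375.06387296,   0.        , 322.2668753 ],
       [  0.        , 375.06387296, 193.49516633],
       [  0.        ,   0.        ,   1.        ]]), 'origin': array([0.18311258, 0.61306482, 0.66430323]), 'orientation': array([-0.10523152,  0.41372602,  0.87223474, -0.2386706 ])}
```

View pics/top0.png

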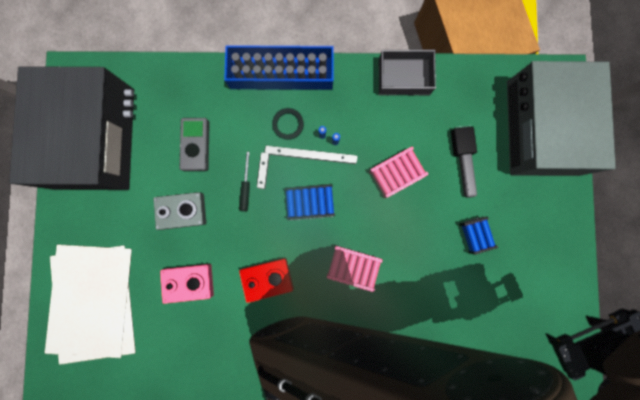

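View pics/side0.png

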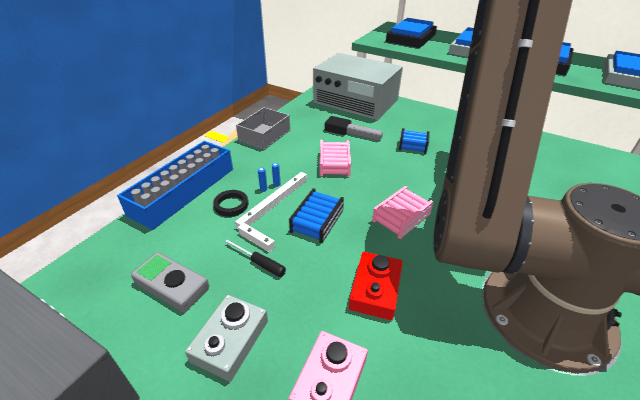

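The module is the blue 6x2 block at top (310,201). The pink blocks at (399,171) and (355,268) are look-alikes. The grey panel is at (180,211); the pink box (187,283) and red box (265,280) are not meant. I'll enlarge to confirm.

```bash
cat > h.py <<'E'
import numpy as np,cv2
from scipy.spatial.transform import Rotation as R
from bench import readout,imaging,manip
def w(name,uv,z,c=None):
    c=c or imaging.get_calibration(name);K=c["camera_matrix"]
    x=(uv[0]-K[0,2])/K[0,0];y=(uv[1]-K[1,2])/K[1,1]
    d=R.from_quat(c["orientation"]).apply([x,-y,-1]);o=c["origin"]
    return (o+d*(z-o[2])/d[2])
def px(name,p,c=None):
    c=c or imaging.get_calibration(name);K=c["camera_matrix"]
    q=R.from_quat(c["orientation"]).inv().apply(np.array(p)-c["origin"])
    return np.array([K[0,2]+K[0,0]*q[...,0]/-q[...,2],K[1,2]-K[1,1]*q[...,1]/-q[...,2]]).T
E
python3 - <<'E'
import cv2
a=cv2.imread("pics/top0.png")
cv2.imwrite("pics/c1.png",cv2.resize(a[135:235,235:365],None,fx=6,fy=6,interpolation=cv2.INTER_CUBIC))
cv2.imwrite("pics/c2.png",cv2.resize(a[180:240,140:220],None,fx=8,fy=8,interpolation=cv2.INTER_CUBIC))
E
```

```text
(no output)
```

View pics/c1.png

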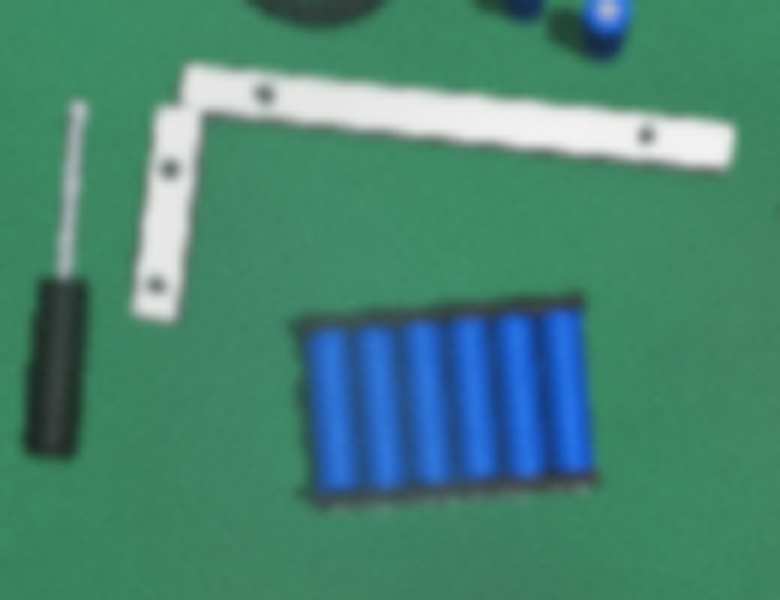

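View pics/c2.png

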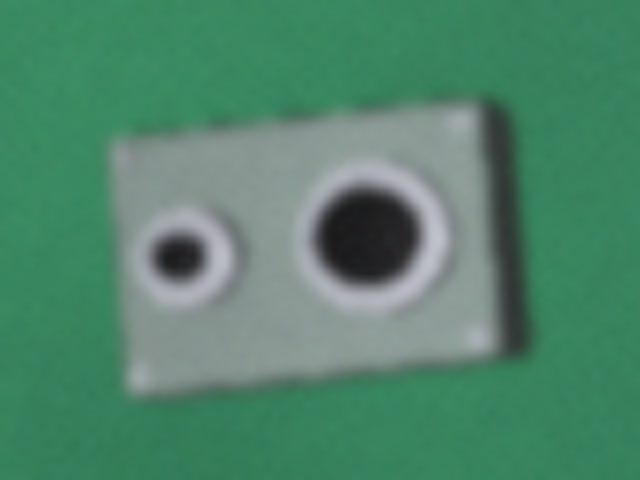

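```bash
python3 - <<'E'
from h import *
f=lambda p,z:w("top",((p[0]+.5)/6+235-.5,(p[1]+.5)/6+135-.5),z)
C=f((202,113),.025);L=f((727,169),.025);S=f((180,321),.025);Lo=f((735,125),.025)
print("stop",C,L,S,np.linalg.norm(L-C),np.linalg.norm(S-C))
d1=C-L; d2=C-S
print("yaw from long",np.degrees(np.arctan2(-d1[0],d1[1])),"short",np.degrees(np.arctan2(d2[1],d2[0])))
M=[f(p,.046) for p in((302,322),(582,299),(596,480),(315,503))]
for m in M:print(m)
M=np.array(M);print("mod",M.mean(0),[np.linalg.norm(M[i]-M[(i+1)%4]) for i in range(4)])
d=M[0]-M[1];e=M[3]-M[2];print([np.degrees(np.arctan2(-v[0],v[1])) for v in(d,e)])
g=lambda p,z:w("top",((p[0]+.5)/8+140-.5,(p[1]+.5)/8+180-.5),z)
P=np.array([g(p,.04) for p in((110,138),(482,100),(498,352),(130,395))]);print("panel",P.mean(0),[np.linalg.norm(P[i]-P[(i+1)%4]) for i in range(4)])
for z in(.04,.05,.06):print(z,g((368,235),z),g((179,257),z))
s=[w("side",p,.055) for p in((235,312),(213,342))];print("side",s)
E
```

```text
stop [0.673809   0.13032232 0.025     ] [ 0.6486977  -0.11707764  0.025     ] [0.57526054 0.13885813 0.025     ] 0.2486710999325226 0.09891744136009527
yaw from long -5.795721012484978 short -4.950336589209853
[0.57311171 0.07975644 0.046     ]
[ 0.58452527 -0.04860511  0.046     ]
[ 0.50157948 -0.05533302  0.046     ]
[0.49030334 0.07265494 0.046     ]
mod [0.53737995 0.01211831 0.046     ] [np.float64(0.12886798306605377), np.float64(0.0832182009807163), np.float64(0.1284837376815624), np.float64(0.08311232523449294)]
[np.float64(5.081219830001493), np.float64(5.034937833587743)]
panel [0.51085809 0.3747889  0.04      ] [np.float64(0.12879001791834105), np.float64(0.0871901918495903), np.float64(0.1266775935983808), np.float64(0.08894685010496049)]
0.04 [0.51471368 0.35325315 0.04      ] [0.50673152 0.41803893 0.04      ]
0.05 [0.51429993 0.34971165 0.05      ] [0.50639311 0.41388588 0.05      ]
0.06 [0.51388617 0.34617016 0.06      ] [0.50605471 0.40973282 0.06      ]
side [array([0.51310082, 0.34897584, 0.055     ]), array([0.50694745, 0.41352554, 0.055     ])]
```

```bash
cat >> h.py <<'E'
C0=np.array([.6738,.1303]);PSI=np.radians(-5.65)
xh=np.array([np.cos(PSI),np.sin(PSI)]);yh=np.array([-xh[1],xh[0]])
def S(x,y): return C0+x*xh+y*yh
def tostop(p): d=np.array(p)[:2]-C0; return d@xh,d@yh
def go(xy,z,yawy):
    "target TCP, yaw (deg) of tool y"
    o=readout.get_obs();r=R.from_quat(o["tcp_rot"])
    t=np.radians(yawy); y=np.array([np.cos(t),np.sin(t),0]);zz=np.array([0,0,-1.]);x=np.cross(y,zz)
    T=R.from_matrix(np.array([x,y,zz]).T)
    print("target",xy,z,"shift mm",np.round(1e3*r.inv().apply(np.array([*xy,z])-o["position"]),1),"turn",np.round(np.degrees((r.inv()*T).as_rotvec()),2),"stop-frame now",np.round(tostop(o["position"]),4),"z",o["position"][2].round(4))
E
python3 - <<'E'
from h import *
go(S(-.21,-.128),.12,-95.65)
E
```

```text
target [0.45221843 0.02359663] 0.12 shift mm [ 425.2 -469.1   94.6] turn [-6.000e-02  1.000e-02  2.873e+01] stop-frame now [-0.3573 -0.7439] z 0.2141
```

Request:
send_rows:
  steps:
    - [[-1,35,-39,0,0,0,2],[-1,0.04,-0.04,0,0,0,3],[-1,0.07,-0.077,0,0,0,6],[-1,0.1,-0.11,0.01,0,0,9],[-1,0.13,-0.143,0.02,0,0,12],[-1,0.16,-0.176,0.03,0,0,15],[-1,0.19,-0.21,0.04,0,0,18],[-1,0.22,-0.243,0.05,0,0,21],[-1,0.25,-0.276,0.06,0,0,24],[-1,0.28,-0.309,0.06,0,0,27],[-1,0.31,-0.342,0.06,0,0,28.7],[-1,0.34,-0.375,0.06,0,0,28.7]]

```text
clock: 1.1
position: [0.3979, -0.1316, 0.155]
tcp_rot: [0.999, -0.05, -0.0, -0.0]
contact_force: [1.0, -0.4, 0.7]
width: 0.0947
```

My first row had a unit slip (35 and -39 instead of 0.035 and -0.039 m). The per-row limit clamped it and the arm is where I planned. I'll check units from here on.

```bash
python3 - <<'E'
from h import *
go(S(-.21,-.128),.12,-95.65)
E
```

```text
target [0.45221843 0.02359663] 0.12 shift mm [  38.4 -159.9   35. ] turn [-0.01  0.04 -0.11] stop-frame now [-0.2487 -0.2878] z 0.155
```

Request:
send_rows:
  steps:
    - [[-1,0.008,-0.035,0.01,0,0,0],[-1,0.016,-0.068,0.02,0,0,0],[-1,0.024,-0.1,0.035,0,0,0],[-1,0.032,-0.135,0.035,0,0,0],[-1,0.0384,-0.16,0.035,0,0,-0.1],[-1,0.0384,-0.16,0.055,0,0,-0.1],[-1,0.0384,-0.16,0.085,0,0,-0.1],[-1,0.0384,-0.16,0.115,0,0,-0.1],[-1,0.0384,-0.16,0.13,0,0,-0.1],[-1,0.0384,-0.16,0.14,0,0,-0.1],[-1,0.0384,-0.16,0.14,0,0,-0.1],[-1,0.0384,-0.16,0.14,0,0,-0.1]]

```text
clock: 2.1
position: [0.4516, 0.0219, 0.015]
tcp_rot: [0.999, -0.048, -0.001, 0.0]
contact_force: [0.4, 0.3, 0.3]
width: 0.095
```

```bash
python3 - <<'E'
from h import *
go(S(-.1,-.128),.015,-95.65)
a=imaging.snapshot("top")[:,:,::-1]
cv2.imwrite("pics/t1.png",cv2.resize(a[110:260,220:380],None,fx=4,fy=4,interpolation=cv2.INTER_CUBIC))
cv2.imwrite("pics/s1.png",imaging.snapshot("side")[:,:,::-1])
E
```

```text
target [0.56168404 0.01276698] 0.015 shift mm [ 1.104e+02 -1.500e+00 -1.000e-01] turn [0.01 0.08 0.13] stop-frame now [-0.2104 -0.1298] z 0.015
```

View pics/s1.png

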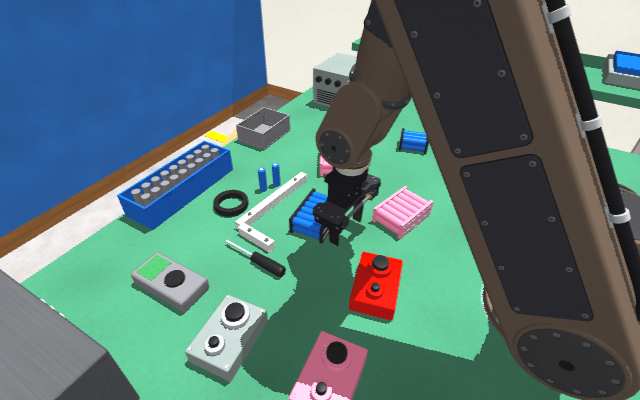

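The side view shows the open gripper at (340,215), just behind the module and clear of it. Next I push along stop x.

Request:
send_rows:
  steps:
    - [[-1,0.008,0,0,0,0,0],[-1,0.016,0,0,0,0,0],[-1,0.024,0,0,0,0,0],[-1,0.032,0,0,0,0,0],[-1,0.04,0,0,0,0,0],[-1,0.048,0,0,0,0,0],[-1,0.056,0,0,0,0,0],[-1,0.064,0,0,0,0,0],[-1,0.072,0,0,0,0,0],[-1,0.08,0,0,0,0,0],[-1,0.086,0,0,0,0,0],[-1,0.09,0,0,0,0,0]]

```text
clock: 3.2
position: [0.5417, 0.0131, 0.0154]
tcp_rot: [0.999, -0.048, -0.001, 0.0]
contact_force: [-6.9, 1.2, 6.5]
width: 0.0953
```

```bash
python3 - <<'E'
from h import *
go(S(-.1,-.128),.015,-95.65)
a=imaging.snapshot("top")[:,:,::-1]
cv2.imwrite("pics/t2.png",cv2.resize(a[110:260,220:380],None,fx=4,fy=4,interpolation=cv2.INTER_CUBIC))
a=imaging.snapshot("side")[:,:,::-1]
cv2.imwrite("pics/s2.png",cv2.resize(a[130:280,200:400],None,fx=4,fy=4,interpolation=cv2.INTER_CUBIC))
E
```

```text
target [0.56168404 0.01276698] 0.015 shift mm [19.9 -1.6  0.4] turn [0.   0.08 0.11] stop-frame now [-0.1199 -0.1296] z 0.0154
```

View pics/s2.png

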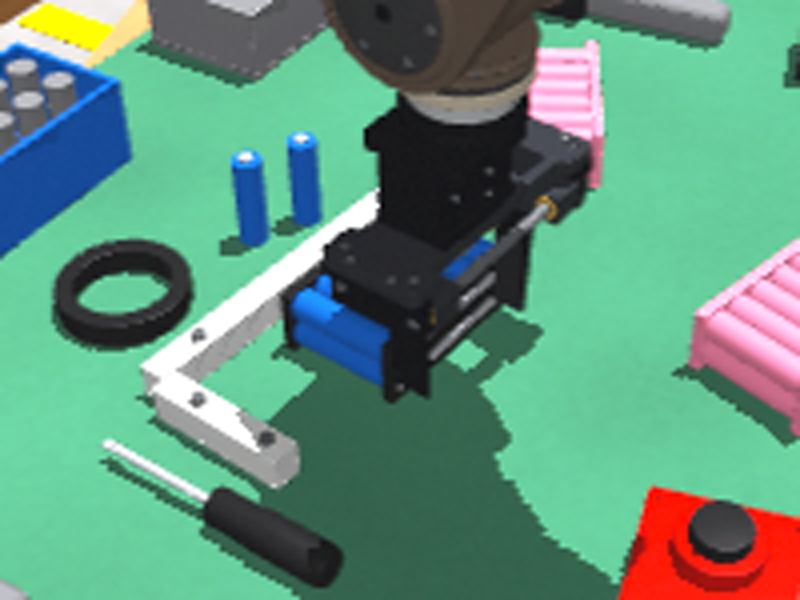

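View pics/t2.png

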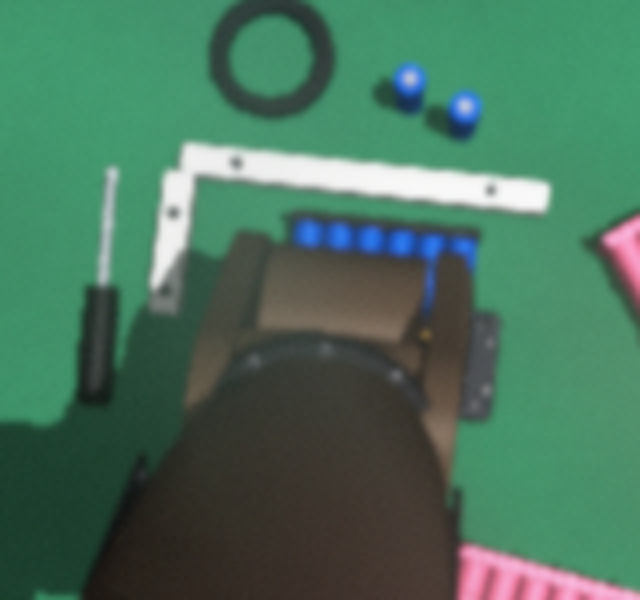

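The views show the module flush on both fingers and parallel to the rail, with a gap of about 15-20 mm left (crop rows 180 to 215). I'll finish the push gently.

Request:
send_rows:
  steps:
    - [[-1,0.005,0,0,0,0,0],[-1,0.01,0,0,0,0,0],[-1,0.014,0,0,0,0,0],[-1,0.016,0,0,0,0,0],[-1,0.017,0,0,0,0,0],[-1,0.018,0,0,0,0,0],[-1,0.018,0,0,0,0,0]]

```text
clock: 3.88
position: [0.559, 0.0115, 0.0153]
tcp_rot: [0.999, -0.048, -0.001, 0.0]
contact_force: [-5.5, 0.8, 1.5]
width: 0.0951
```

Request:
send_rows:
  steps:
    - [[-1,0.001,0,0,0,0,0],[-1,0.002,0,0,0,0,0],[-1,0.003,0,0,0,0,0],[-1,0.003,0,0,0,0,0]]

```text
clock: 4.22
position: [0.5611, 0.0113, 0.0153]
tcp_rot: [0.999, -0.048, -0.002, -0.0]
contact_force: [-9.1, 1.3, 6.1]
width: 0.0951
```

Request:
send_rows:
  steps:
    - [[-1,0.001,0,0,0,0,0],[-1,0.002,0,0,0,0,0],[-1,0.003,0,0,0,0,0],[-1,0.003,0,0,0,0,0]]

```text
clock: 4.55
position: [0.5612, 0.0114, 0.0153]
tcp_rot: [0.999, -0.049, -0.005, -0.0]
contact_force: [-22.5, 2.1, 16.7]
width: 0.0947
```

The position stalled at the expected contact (stop x about -0.100) while the force rose to 22 N, so the long side is on the rail. I'll back off and rise.

Request:
send_rows:
  steps:
    - [[-1,-0.01,0,0,0,0,0],[-1,-0.03,0,0,0,0,0],[-1,-0.04,0,-0.02,0,0,0],[-1,-0.04,0,-0.06,0,0,0],[-1,-0.04,0,-0.1,0,0,0],[-1,-0.04,0,-0.12,0,0,0],[-1,-0.04,0,-0.12,0,0,0]]

```text
clock: 5.13
position: [0.5281, 0.0145, 0.1399]
tcp_rot: [0.999, -0.048, 0.005, 0.0]
contact_force: [1.0, -0.6, -0.1]
width: 0.095
```

```bash
python3 - <<'E'
from h import *
go(S(-.05,-.23),.135,-5.65)
a=imaging.snapshot("top")[:,:,::-1]
cv2.imwrite("pics/t3.png",cv2.resize(a[110:260,220:420],None,fx=4,fy=4,interpolation=cv2.INTER_CUBIC))
a=imaging.snapshot("side")[:,:,::-1]
cv2.imwrite("pics/s3.png",cv2.resize(a[130:280,200:400],None,fx=4,fy=4,interpolation=cv2.INTER_CUBIC))
E
```

```text
target [ 0.60139909 -0.09366006] 0.135 shift mm [ 83.3 100.6   5.7] turn [  0.42  -0.41 -89.87] stop-frame now [-0.1336 -0.1296] z 0.1399
```

View pics/s3.png

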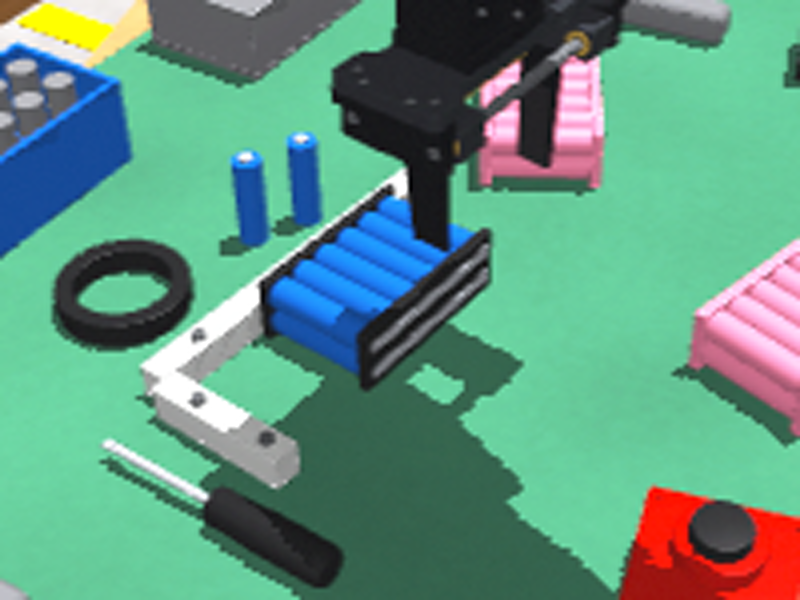

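View pics/t3.png

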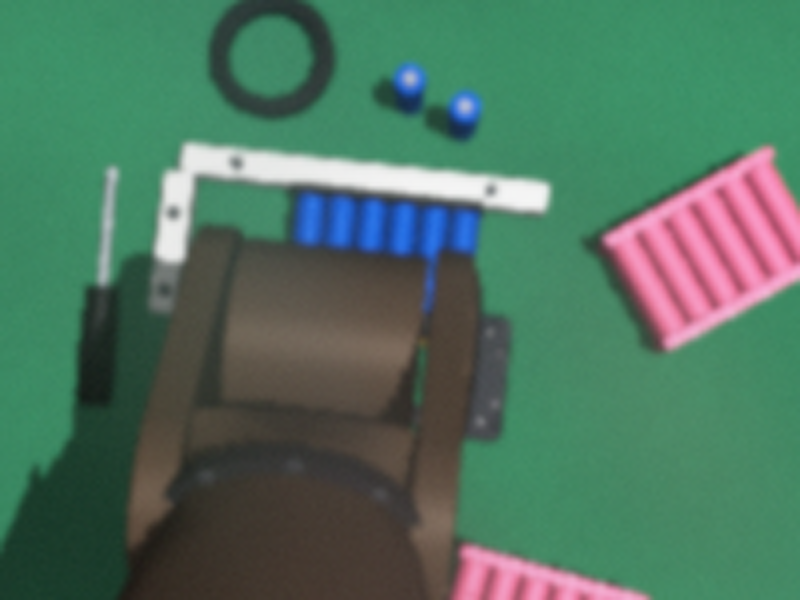

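The side view shows the module's long side flush on the long rail. Its left end is still about 67 mm from the short rail (top crop col 293 vs 195). The pink block at crop (600,242) is clear of the planned spot. Next I turn 90° and go to the right end.

Request:
send_rows:
  steps:
    - [[0.05,0,0.02,0,0,0,-7],[0.05,0.01,0.05,0,0,0,-14],[0.05,0.02,0.08,0,0,0,-21],[0.05,0.04,0.1006,0,0,0,-28],[0.05,0.06,0.1006,0,0,0,-35],[0.05,0.0833,0.1006,0,0,0,-42],[0.05,0.0833,0.1006,0.0057,0,0,-49],[0.05,0.0833,0.1006,0.0057,0,0,-56],[0.05,0.0833,0.1006,0.0057,0,0,-63],[0.05,0.0833,0.1006,0.0057,0,0,-70],[0.05,0.0833,0.1006,0.0057,0,0,-77],[0.05,0.0833,0.1006,0.0057,0,0,-84]]

```text
clock: 6.23
position: [0.5985, -0.0934, 0.1276]
tcp_rot: [0.773, 0.635, -0.001, -0.001]
contact_force: [-0.0, -0.4, -0.0]
width: 0.0451
```

```bash
python3 - <<'E'
from h import *
go(S(-.05,-.23),.135,-5.65)
E
```

```text
target [ 0.60139909 -0.09366006] 0.135 shift mm [ 0.3  2.9 -7.4] turn [-0.13 -0.01 -5.53] stop-frame now [-0.0529 -0.2301] z 0.1276
```

Request:
send_rows:
  steps:
    - [[0.05,0,0.003,0,0,0,-5.5],[0.05,0,0.003,0.02,0,0,-5.5],[0.05,0,0.003,0.05,0,0,-5.5],[0.05,0,0.003,0.08,0,0,-5.5],[0.05,0,0.003,0.1,0,0,-5.5],[0.05,0,0.003,0.1125,0,0,-5.5],[0.05,0,0.003,0.1125,0,0,-5.5],[0.05,0,0.003,0.1125,0,0,-5.5]]

```text
clock: 6.9
position: [0.6015, -0.094, 0.0163]
tcp_rot: [0.743, 0.669, -0.0, -0.001]
contact_force: [1.0, 0.0, -0.3]
width: 0.0448
```

```bash
python3 - <<'E'
from h import *
go(S(-.05,-.142),.015,-5.65)
a=imaging.snapshot("top")[:,:,::-1]
cv2.imwrite("pics/t4.png",cv2.resize(a[110:260,220:420],None,fx=4,fy=4,interpolation=cv2.INTER_CUBIC))
E
```

```text
target [ 0.61006281 -0.00608758] 0.015 shift mm [88.3 -0.7  1.3] turn [-0.08 -0.01 -0.37] stop-frame now [-0.0498 -0.2303] z 0.0163
```

View pics/t4.png

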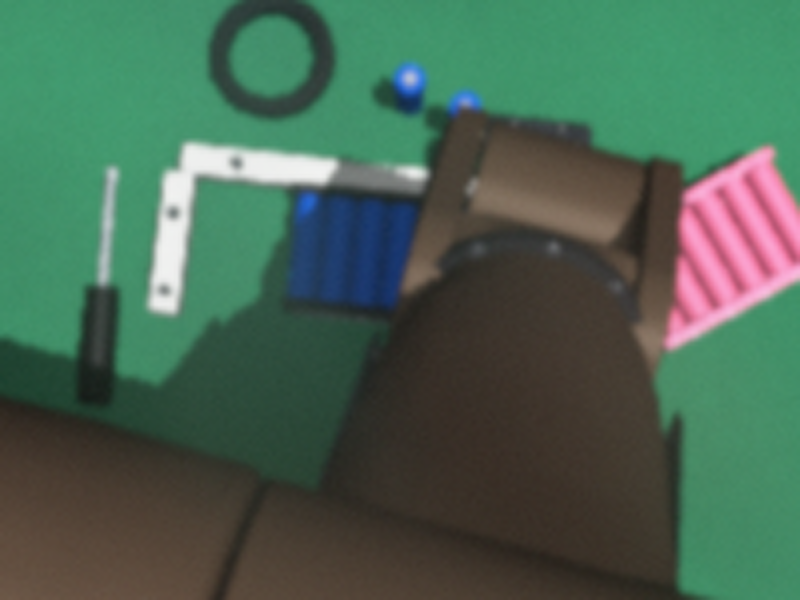

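The module is undisturbed and the gripper is down behind its right end. Tool +x is now stop +y, and the stall is expected after about 88 mm.

Request:
send_rows:
  steps:
    - [[0.05,0.008,0,0.001,0,0,-0.3],[0.05,0.016,0,0.001,0,0,-0.3],[0.05,0.024,0,0.001,0,0,-0.3],[0.05,0.032,0,0.001,0,0,-0.3],[0.05,0.04,0,0.001,0,0,-0.3],[0.05,0.048,0,0.001,0,0,-0.3],[0.05,0.055,0,0.001,0,0,-0.3],[0.05,0.061,0,0.001,0,0,-0.3],[0.05,0.067,0,0.001,0,0,-0.3],[0.05,0.073,0,0.001,0,0,-0.3],[0.05,0.078,0,0.001,0,0,-0.3],[0.05,0.08,0,0.001,0,0,-0.3]]

```text
clock: 7.95
position: [0.6106, -0.0136, 0.0172]
tcp_rot: [0.741, 0.671, 0.0, 0.001]
contact_force: [-1.3, -6.6, 3.9]
width: 0.0449
```

```bash
python3 - <<'E'
from h import *
go(S(-.05,-.142),.015,-5.65)
a=imaging.snapshot("side")[:,:,::-1]
cv2.imwrite("pics/s5.png",cv2.resize(a[130:280,200:400],None,fx=4,fy=4,interpolation=cv2.INTER_CUBIC))
E
```

```text
target [ 0.61006281 -0.00608758] 0.015 shift mm [ 7.5 -1.3  2.1] turn [ 0.11  0.04 -0.01] stop-frame now [-0.0487 -0.1495] z 0.0172
```

View pics/s5.png

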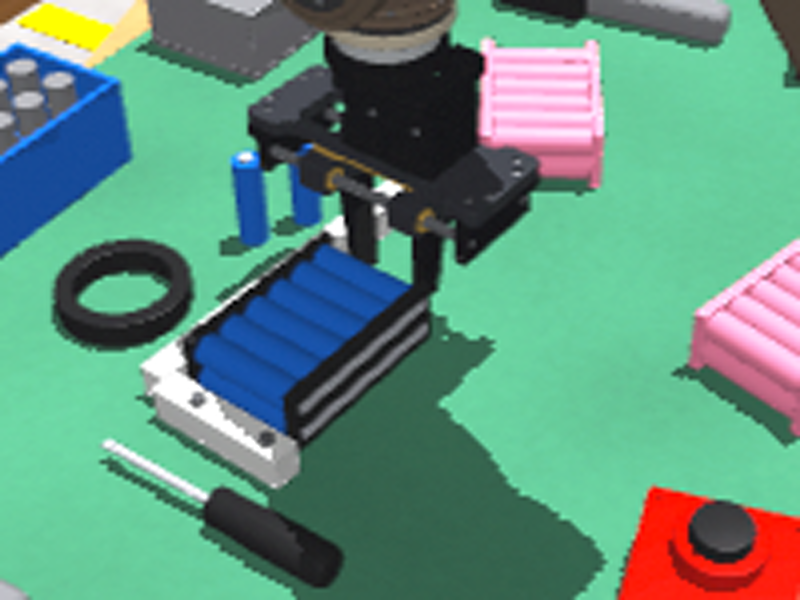

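The module is sliding along the long rail and is nearly at the short rail. I'll finish slowly.

Request:
send_rows:
  steps:
    - [[0.05,0.002,0,0.001,0,0,0],[0.05,0.004,0,0.001,0,0,0],[0.05,0.006,0,0.001,0,0,0],[0.05,0.007,0,0.001,0,0,0],[0.05,0.008,0,0.001,0,0,0],[0.05,0.008,0,0.001,0,0,0]]

```text
clock: 8.5
position: [0.6114, -0.0064, 0.016]
tcp_rot: [0.741, 0.671, 0.0, 0.001]
contact_force: [-0.4, -4.7, 4.1]
width: 0.045
```

Request:
send_rows:
  steps:
    - [[0.05,0.001,0,0,0,0,0],[0.05,0.002,0,0,0,0,0],[0.05,0.003,0,0,0,0,0],[0.05,0.003,0,0,0,0,0]]

```text
clock: 8.83
position: [0.6111, -0.0059, 0.016]
tcp_rot: [0.742, 0.671, -0.001, 0.001]
contact_force: [-5.5, -25.0, 6.6]
width: 0.0454
```

It stalled at stop y about -0.142 with 25 N, so the end is on the short rail. Backing off.

Request:
send_rows:
  steps:
    - [[0.05,-0.01,0,0,0,0,0],[0.05,-0.03,0,0,0,0,0],[0.05,-0.03,0,-0.03,0,0,0],[0.05,-0.03,0,-0.07,0,0,0],[0.3,-0.03,0,-0.11,0,0,0],[0.6,-0.03,0,-0.15,0,0,0],[1,-0.05,0.03,-0.16,0,0,0],[1,-0.08,0.06,-0.16,0,0,0],[1,-0.08,0.09,-0.16,0,0,0],[1,-0.08,0.12,-0.16,0,0,0],[1,-0.08,0.12,-0.16,0,0,0]]

```text
clock: 9.75
position: [0.7261, -0.0953, 0.1746]
tcp_rot: [0.742, 0.671, 0.001, 0.001]
contact_force: [0.9, -0.8, 0.1]
width: 0.0044
```

```bash
python3 - <<'E'
from h import *
print(readout.get_obs()["position"])
a=imaging.snapshot("top")[:,:,::-1]
cv2.imwrite("pics/t6.png",cv2.resize(a[130:230,235:365],None,fx=6,fy=6,interpolation=cv2.INTER_CUBIC))
a=imaging.snapshot("side")[:,:,::-1]
cv2.imwrite("pics/s6.png",cv2.resize(a[130:280,200:400],None,fx=4,fy=4,interpolation=cv2.INTER_CUBIC))
E
```

```text
[ 0.72605341 -0.09534758  0.174642  ]
```

View pics/t6.png

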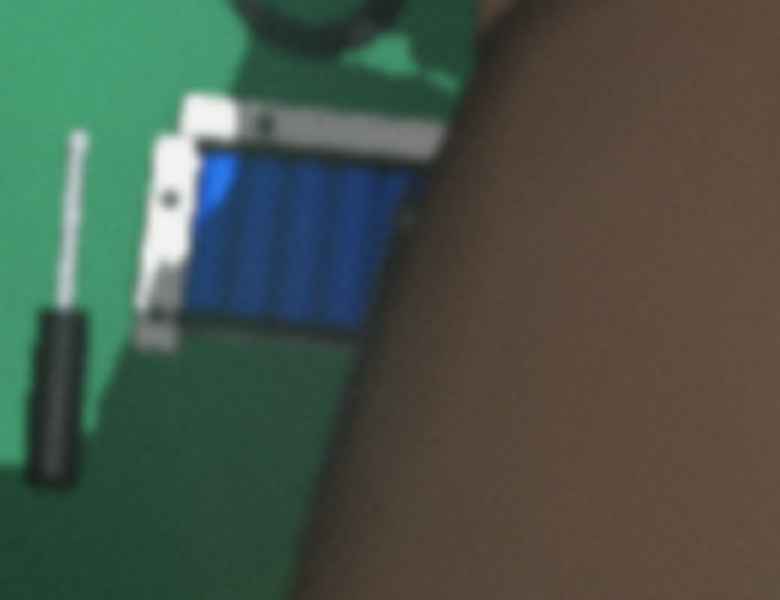

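View pics/s6.png

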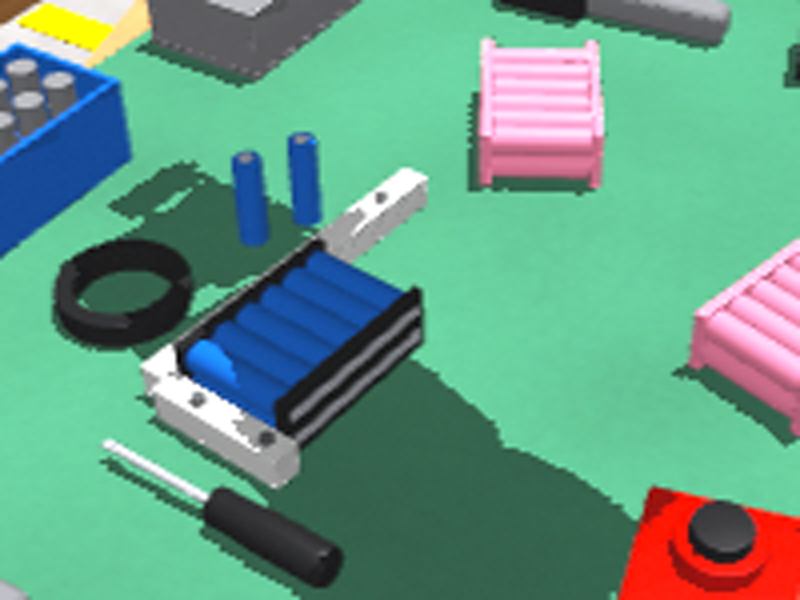

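The module sits flush against both rails, and the cells, tape and screwdriver are unmoved. I'll move to a standoff above the larger grey button, then recheck the module with a clear view before pressing.

```bash
python3 - <<'E'
from h import *
a=cv2.imread("pics/side0.png");cv2.imwrite("pics/c3.png",cv2.resize(a[285:385,180:280],None,fx=6,fy=6,interpolation=cv2.INTER_CUBIC))
g=lambda p,z:w("top",((p[0]+.5)/8+140-.5,(p[1]+.5)/8+180-.5),z)
for z in(.045,.05,.055,.06):print(z,g((368,235),z),w("side",(235,311.5),z))
go((.514,.348),.175,-5.65)
E
```

```text
0.045 [0.5145068 0.3514824 0.045    ] [0.51921651 0.34381906 0.045     ]
0.05 [0.51429993 0.34971165 0.05      ] [0.51650294 0.34599284 0.05      ]
0.055 [0.51409305 0.34794091 0.055     ] [0.51378938 0.34816662 0.055     ]
0.06 [0.51388617 0.34617016 0.06      ] [0.51107581 0.3503404  0.06      ]
target (0.514, 0.348) 0.175 shift mm [ 4.195e+02 -2.515e+02 -3.000e-01] turn [-0.05 -0.02 -0.04] stop-frame now [ 0.0708 -0.2188] z 0.1743
```

View pics/c3.png

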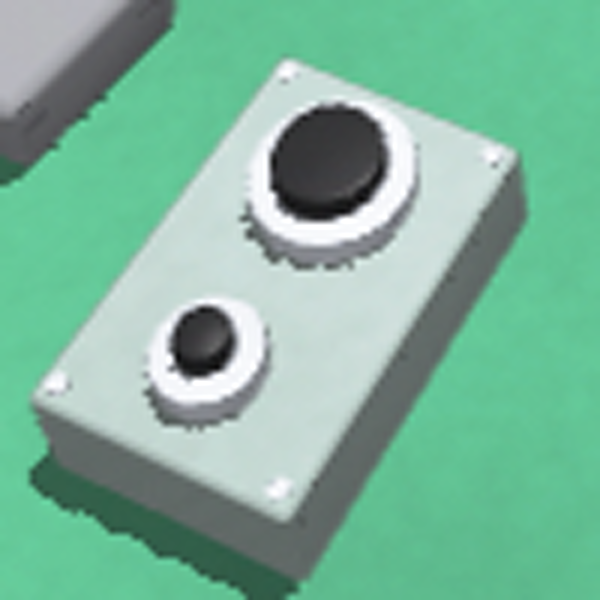

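The crop confirms the grey box. The larger button is at side (235,312), and both cameras agree on its top at about (0.514, 0.348, 0.055).

Request:
send_rows:
  steps:
    - [[1,0.03,-0.02,0,0,0,0],[1,0.06,-0.04,0,0,0,0],[1,0.09,-0.06,0,0,0,0],[1,0.12,-0.08,0,0,0,0],[1,0.15,-0.1,0,0,0,0],[1,0.18,-0.12,0,0,0,0],[1,0.21,-0.14,0,0,0,0],[1,0.24,-0.16,0,0,0,0],[1,0.27,-0.18,0,0,0,0],[1,0.3,-0.2,0,0,0,0],[1,0.33,-0.22,0,0,0,0],[1,0.36,-0.235,0,0,0,0]]

```text
clock: 10.85
position: [0.5217, 0.288, 0.1757]
tcp_rot: [0.741, 0.671, -0.0, -0.0]
contact_force: [0.7, 0.6, -0.2]
width: 0.0005
```

Request:
send_rows:
  steps:
    - [[1,0.03,-0.01,0,0,0,0],[1,0.058,-0.016,0,0,0,0],[1,0.06,-0.016,0,0,0,0],[1,0.06,-0.016,0,0,0,0]]

```text
clock: 11.18
position: [0.5132, 0.349, 0.1752]
tcp_rot: [0.741, 0.672, -0.0, -0.0]
contact_force: [-0.4, 0.2, -1.0]
width: 0.0004
```

```bash
python3 - <<'E'
from h import *
go((.514,.348),.085,-5.65)
top=imaging.snapshot("top")[:,:,::-1]
side=imaging.snapshot("side")[:,:,::-1]
def ov(a,n):
    a=cv2.resize(a,None,fx=6,fy=6,interpolation=cv2.INTER_CUBIC)
    for z,col in((.046,(0,255,255)),):
        pts=[[*S(x,y),z] for x,y in((0,0),(0,-.132),(-.09,-.132),(-.09,0))]
        p=(px(n,pts)+.5)*6-.5
        cv2.polylines(a,[np.round(p).astype(int)],True,col,1)
    for q in (((0,0),(0,-.25)),((0,0),(-.1,0))):
        p=(px(n,[[*S(*t),.025] for t in q])+.5)*6-.5
        cv2.polylines(a,[np.round(p).astype(int)],False,(0,0,255),1)
    return a
t=ov(top,"top");cv2.imwrite("pics/t7.png",t[130*6:225*6,235*6:365*6])
s=ov(side,"side");cv2.imwrite("pics/s7.png",s[165*6:260*6,225*6:325*6])
E
```

```text
target (0.514, 0.348) 0.085 shift mm [-0.9  0.9 90.2] turn [-0.01  0.01  0.1 ] stop-frame now [-0.1814  0.2018] z 0.1752
```

View pics/t7.png

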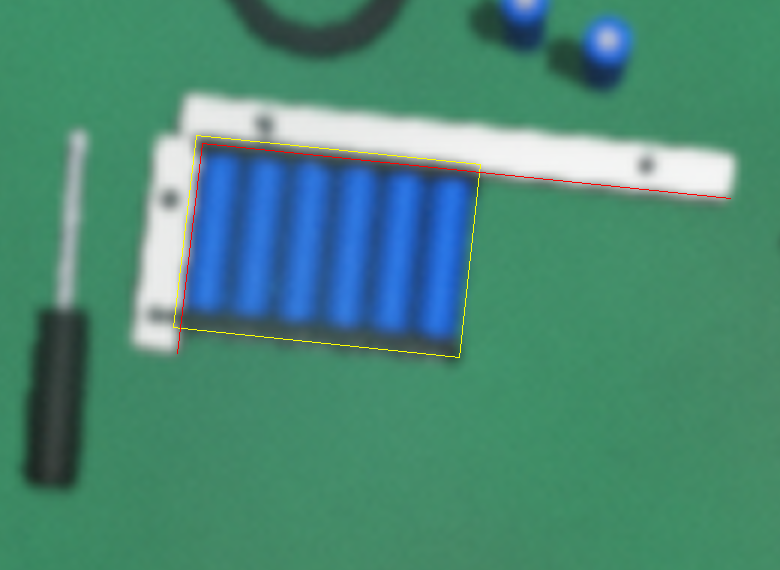

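View pics/s7.png

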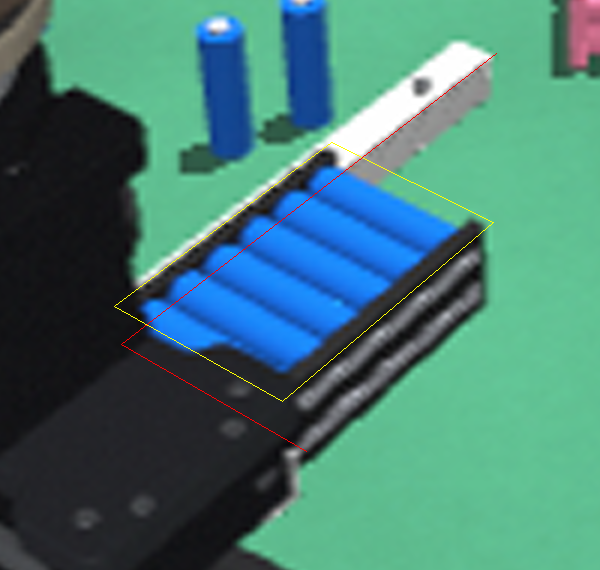

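In the top view the module outline lies on the predicted seated rectangle, parallel to the rails within about 0.5°. The side view agrees. Now the press.

Request:
send_rows:
  steps:
    - [[1,-0.001,0.001,0.03,0,0,0],[1,-0.001,0.001,0.06,0,0,0],[1,-0.001,0.001,0.09,0,0,0],[1,-0.001,0.001,0.105,0,0,0],[1,-0.001,0.001,0.113,0,0,0],[1,-0.001,0.001,0.117,0,0,0],[1,-0.001,0.001,0.117,0,0,0]]

```text
clock: 11.87
position: [0.5157, 0.3458, 0.0583]
tcp_rot: [0.742, 0.671, -0.0, 0.0]
contact_force: [-1.6, -2.2, 4.2]
width: 0.0002
```

Request:
send_rows:
  steps:
    - [[1,0,0,0.002,0,0,0],[1,0,0,0.004,0,0,0],[1,0,0,0.006,0,0,0],[1,0,0,0.006,0,0,0]]

```text
clock: 12.2
position: [0.5164, 0.3468, 0.0559]
tcp_rot: [0.741, 0.671, 0.002, 0.001]
contact_force: [-7.3, -8.9, 29.8]
width: 0.0005
```

```bash
python3 - <<'E'
from h import *
o=readout.get_obs();print(o["position"],o["contact_force"])
a=imaging.snapshot("side")[:,:,::-1];cv2.imwrite("pics/s8.png",cv2.resize(a[270:380,180:290],None,fx=5,fy=5,interpolation=cv2.INTER_CUBIC))
a=imaging.snapshot("wrist")[:,:,::-1];cv2.imwrite("pics/w8.png",a)
E
```

```text
[0.51643957 0.34675664 0.05589992] [-7.31962794 -8.9404036  29.79467046]
```

View pics/s8.png

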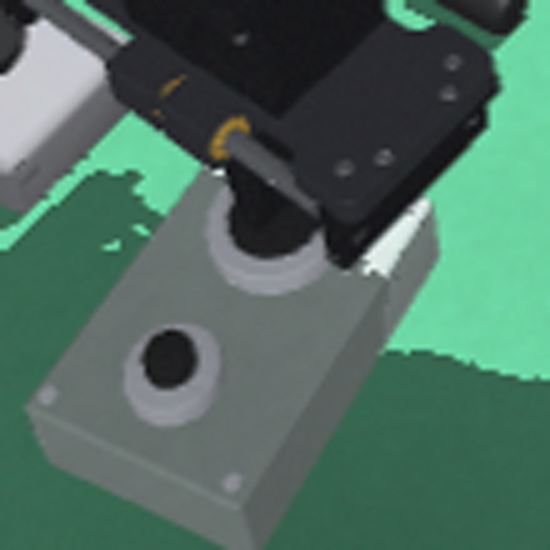

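View pics/w8.png

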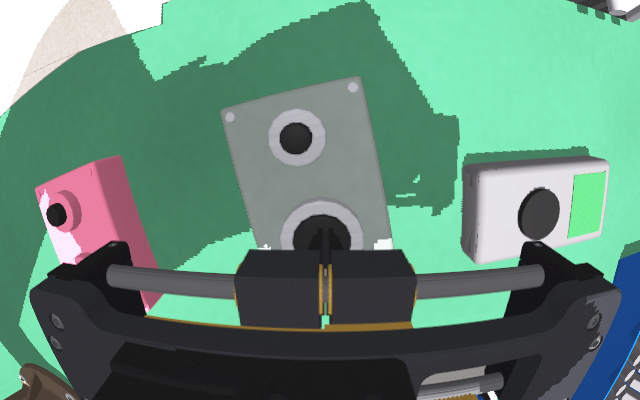

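The fingertip sits on the larger button, inside its ring. I'll back off in small steps and use force against height to confirm the stroke.

Request:
send_rows:
  steps:
    - [[1,-0.001,0,-0.003,0,0,0],[1,-0.001,0,-0.004,0,0,0],[1,-0.001,0,-0.004,0,0,0]]

```text
clock: 12.55
position: [0.5164, 0.3463, 0.0577]
tcp_rot: [0.741, 0.671, 0.002, 0.0]
contact_force: [0.7, 0.9, 3.8]
width: 0.0007
```

Request:
send_rows:
  steps:
    - [[1,0,0,-0.002,0,0,0],[1,0,0,-0.002,0,0,0],[1,0,0,-0.002,0,0,0]]

```text
clock: 12.8
position: [0.5161, 0.3461, 0.0584]
tcp_rot: [0.742, 0.671, 0.001, 0.0]
contact_force: [0.9, 1.6, 3.6]
width: 0.0004
```

Request:
send_rows:
  steps:
    - [[1,0,0,-0.002,0,0,0],[1,0,0,-0.002,0,0,0],[1,0,0,-0.002,0,0,0]]

```text
clock: 13.05
position: [0.5155, 0.3457, 0.06]
tcp_rot: [0.742, 0.671, -0.0, 0.0]
contact_force: [1.6, 1.4, 3.9]
width: 0.0007
```

Request:
send_rows:
  steps:
    - [[1,0,0,-0.002,0,0,0],[1,0,0,-0.002,0,0,0],[1,0,0,-0.002,0,0,0]]

```text
clock: 13.3
position: [0.5153, 0.3456, 0.0619]
tcp_rot: [0.742, 0.671, -0.0, -0.0]
contact_force: [0.7, 0.8, 0.7]
width: 0.0004
```

Spring force is still present at z=0.060 and gone by 0.062, with a hard stop at 0.056. That's about 5-6 mm of travel, matching the full stroke. Rising clear.

Request:
send_rows:
  steps:
    - [[1,0,0,-0.03,0,0,0],[1,0,0,-0.065,0,0,0],[1,0,0,-0.1,0,0,0],[1,0,0,-0.14,0,0,0],[1,0.02,-0.02,-0.17,0,0,0],[1,0.04,-0.04,-0.2,0,0,0],[1,0.06,-0.06,-0.22,0,0,0],[1,0.06,-0.06,-0.22,0,0,0],[1,0.06,-0.06,-0.22,0,0,0]]

```text
clock: 14.05
position: [0.4609, 0.4122, 0.2826]
tcp_rot: [0.741, 0.672, 0.0, 0.0]
contact_force: [0.1, -0.4, -0.2]
width: 0.0008
```

```bash
python3 - <<'E'
from h import *
o=readout.get_obs();print(o["clock"],o["position"],o["contact_force"])
cv2.imwrite("pics/t9.png",imaging.snapshot("top")[:,:,::-1]);cv2.imwrite("pics/s9.png",imaging.snapshot("side")[:,:,::-1])
E
```

```text
14.05 [0.46088067 0.41220204 0.28258458] [ 0.11423656 -0.38321345 -0.20085232]
```

View pics/t9.png

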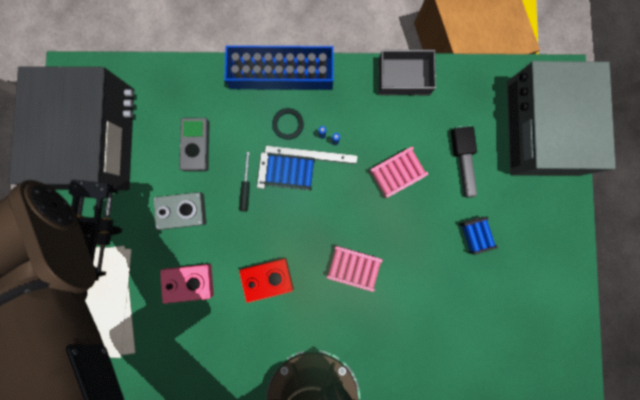

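View pics/s9.png

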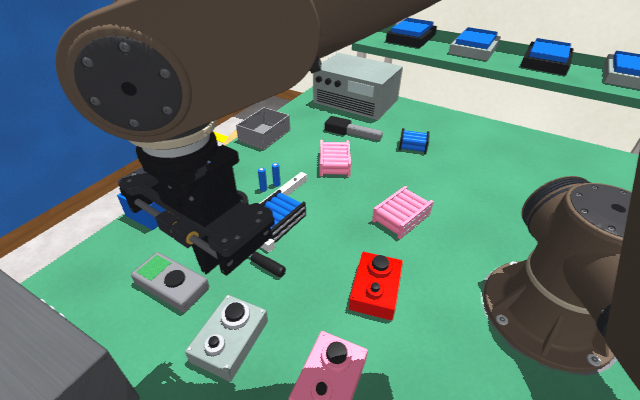

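The module is in the corner at top (289,171), both buttons are out, and the bystanders stand where they were at the start. The arm is clear, so I'm handing in.

```bash
python3 -c "
from bench import manip
print(manip.close_job())"
```

```text
the job is handed in; nothing more can be done
None
```

I handed the job in at about 14 s on the robot's clock: the module is in the corner of the stop and the larger grey button has been pressed and released. The system gives no verdict, so these are my own checks.

- **Module:** I pushed it flat with the open gripper onto the long rail, then along that rail onto the short one. It stalled at the predicted place both times, at 22 N and 25 N. The top view shows its outline on the predicted seated rectangle, parallel to the rails to about 0.5° by eye. The side view agreed.
- **Button:** I pressed it with the closed fingertip to a hard stop at z = 0.056 m. The button force was gone again between 0.060 and 0.062 m, which gives about 5–6 mm of travel, consistent with a full press. The last pictures show both buttons out, and the smaller one was not touched.
- **Bystanders:** none of them appears moved in the last pictures, nor do the pink and red look-alikes. The arm is clear of everything.

**Disagreements:**
- The first row I sent had a unit slip (35 and -39 m instead of 0.035 and -0.039 m). The per-row limit clamped it and it did no harm.
- The cameras put the button top at about 0.055 m, but the contact forces put it at about 0.061 m, so I relied on the forces.

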